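Clear the locker doorway and make the door fast

ROBOT

A 6-joint arm with a two-finger parallel gripper is mounted at the origin on the work surface. World frame = base frame: x ahead of the robot, y to its left, z up, the work surface at z = 0. Lengths are in mm, angles in rad, forces in N, time in s.
With the tool pointing down it reaches from about 350 to 975 mm from the base axis. Payload 7.1 kg.
Tool frame: the origin (TCP) lies midway between the tips of the shut fingers; the grasp point (between the pads) lies 19 mm behind it; z points along the fingers, y is the line along which they close (so a half turn about z gives the same grasp; the last joint's range is limited). The gripper opens to 88 mm and grips with 3 to 60 N. Pads are 20 mm wide; open, the fingers measure 115 mm over their backs; the gripper's body (75 mm by 178 mm) begins 61 mm behind the grasp point.
Start: joints at [1.31, 0.423, 1.63, -0, 1.089, -0.019], TCP at [149.625, 606.809, 222.675] pointing down, gripper open.
Joint ranges: [-3, 3], [-0.9, 2.11], [0.09, 2.58], [-1.31, 4.45], [0.11, 2.69], [-2.54, 2.54]. Speed limits (rad/s): [2.39, 2.39, 3.01, 3.14, 3.14, 3.14].

INTERFACE

Orientations are given as a unit quaternion [w, x, y, z].
In Python, from plant import sense, vision, order gives the robot as it stands.
- The arm moves only by the tool apply_moves, never from a script. Its argument "targets" is a list of rows, each a list of 2 entries, a list of its own where there are three numbers: the shift along the tool's x, y, z in units of 80 mm (1.0 is 80 mm), then the turn about the tool's z in units of 90 degrees (1.0 is 90 degrees). In form: [[[dx, dy, dz], spin], ...]. A call has exactly 5 rows; each row is the pose to reach, as a shift and turn from the pose commanded when the call began, along the tool's axes at that moment; what a row does not reach only later rows make up. A row lasts 1/10 s, in which the tool goes at most 50 mm and 8.59 degrees, less where a joint would pass 70% of its speed; a pose out of reach is approached as far as the arm can. A call with a number of a shift or a turn outside -1 to 1 is refused whole. A call with a gripper value outside its range is refused whole. "gripper" is the opening, from -1 (shut) to 1 (fully open), set as the call begins (left out, the last holds). The fingers move at their own pace and stop on an object; "newtons" is the grip in N (left out, the last holds). Time passes only in rows, so rows that repeat a pose let the fingers close, or fill a call up. It gives the time, the measured TCP pose, the force, the opening and the grip force at its end, in the units of the state.
- sense(): the state, without advancing time (a new reading comes with each control period).
- vision.grab_frame(name): name is "side" or "top" or "wrist"; returns the picture (480x640x3 uint8, red, green, blue); there is no depth.
- vision.camera_params(name): a dict with "fx", "fy", "cx", "cy" (pixels), "distortion" ([k1, k2, p1, p2, k3] as OpenCV has them; the pictures are not rectified), "R" (3x3) and "t" (3): a world point X has camera coordinates R X + t. Camera axes: x right, y down, z forward; pixel columns grow to the right and rows downward; lengths in mm; the calibration is good to about 2 mm. A picture is of the moment at which its call begins: read the wrist's pose just before it. camera_params takes no time and is no camera call; for the wrist camera it gives the pose at the moment of the call.
- order.close_job(): hands the job in; it is judged then, once.
The state is a dict: "time_s": time; "qpos": joint angles; "qd": joint speeds; "effort": joint torques, N m; "eef_pos": TCP position; "eef_rot": TCP orientation; "contact_force": force on the tool from outside, world axes, zero at the start; "torque": the same for the moment, N m; "finger_gap": finger opening in mm; "finger_force": force on a finger pad.
Only numpy, scipy, OpenCV 4.12 (cv2) and the standard library are available. Lean on these libraries where they do the work, as an engineer would, in place of code of your own. Each camera call takes 0.05 s, during which the arm holds its last target. There are 200 camera calls.

TASK

One thing stands in the open doorway of the low locker on the chart table and stops its door from shutting. If it is low enough to go under the locker's top, push it right inside; if it is too tall, slide it to one side, still upright on the table and clear of the door's swing. Then push the door fully shut, slide the catch on top all the way across until it holds the door, and leave everything else where it is.

Things in the scene. Friction and masses are not known exactly. Their poses are not given: they have to be found in the camera images.
- locker: Fixed wooden locker, 300 mm wide (y), top at z = 97 mm, no floor (things slide in over the table). Origin: centre of the carcass at table height; front looks along its -x. Carcass from x = -90 to +90 mm, walls 10 mm, top 12 mm thick (underside z = 85). Inside: x -90 to +80, y -140 to +140 mm. A fixed panel, front face x = -105 mm, closes the front from y = -150 to -62 mm.
- doorway (a point): Middle of the doorway's sill on the table, locker frame (-90, 40, 0) mm; the opening runs y = -60 to +140 mm, 85 mm high. In front of it, between open door and fixed panel (locker x -160 to -125, y -30 to +20 mm), exactly one of compass, sharpener, caddy and jar stands at the start; the other three are over 250 mm left or right of the locker's centre line.
- door (a joint): Angle (rad) of the wooden door: 0 shut, starts 1.25 to 1.5 open, swung out to the locker's -x. Panel 198 mm wide, 12 thick, z = 6 to 92 mm, no handle. When shut it runs from the hinge along the locker's -y; at angle a along (-sin a, -cos a) in locker x, y, its outer face looking along (-cos a, sin a). Turns easily (under 2 N at mid-panel), stays where left.
- door_hinge (a point): Point on the door's upright hinge axis at table height, at the door's left (+y) end and in the middle of its thickness; locker frame (-99, 140, 0) mm. The shut door's outer face is at locker x = -105 mm.
- door_edge (a point): Middle of the door's free end edge, 198 mm from the hinge axis and 49 mm up.
- catch (a joint): Travel (m) of the steel sliding catch on the locker's top along the locker's +y: starts at 0 to 0.008 over the fixed panel, open; end stop at 0.07 = fully across, its tongue in front of the shut door. Friction about 1.5 N, stays where left.
- catch_top (a point): Centre of the top of the catch's upright grip, 16 (x) by 14 (y) mm, from z = 104 to 120 mm; at travel q (m) at (-60, -112 + 1000 q, 120) mm in the locker's frame. A 24 mm wide plate at z = 100 to 104 mm runs forward from it and turns down as a tongue in front of the locker (to locker x = -112 mm, lowest z = 74 mm).
- compass: LOW: white plastic hand-bearing compass, a round puck of 72 mm diameter with a clear dome, 44 mm high (its side upright up to 28 mm, then narrowing to 60 mm diameter at 34 mm), about 0.15 kg. Its origin is the centre of its underside.
- sharpener: LOW: black aluminium drum pencil sharpener, 60 mm diameter, 46 mm high, about 0.12 kg. Its origin is the centre of its underside.
- caddy: TALL: stainless steel tea caddy with a twist cap, upright cylinder of 68 mm diameter, 112 mm high, about 0.3 kg. Its origin is the centre of its underside.
- jar: TALL: green glass jar with a steel lid, upright, 66 mm diameter, 110 mm high, about 0.35 kg. Its origin is the centre of its underside.
- coaster: Bystander: wooden coaster, 92 mm diameter, 8 mm thick. Leave alone.
- rule: Bystander: clear plastic parallel rule, 45 by 160 by 8 mm. Leave alone.
- notebook: Bystander: cloth notebook, 150 by 210 by 14 mm. Leave alone.
- mug: Bystander: white mug, 80 mm diameter, 90 mm high. Leave alone.

How it is judged (in metres and radians):
On the way, in this order (a step that is already met when the one before it is completed fails the run):
1. the door is pushed shut (within 0.06 rad) while the catch is still open (travel under 20 mm) (value of joint door below 0.06 rad and value of joint catch below 0.02 m), for 0.2 s.
2. the catch is slid across (travel over 62 mm) with the door shut (value of joint door below 0.06 rad and value of joint catch above 0.062 m), for 0.2 s.
At the end, for the whole second after the job is handed in: Door shut within 0.06 rad, catch over 62 mm across. The thing from the doorway, if low, is inside (locker x over -72 mm); if tall, on the table outside, over 235 mm from the hinge. The other three moved under 30 mm. All four upright within 0.12 rad, on the table (z under 12 mm), at rest (all of step 2 and (distance of compass from where it was at the start of the episode below 0.03 m or (x of compass in the frame of locker between -0.072 and 0.08 m and y of compass in the frame of locker between -0.14 and 0.14 m)) and angle between each of compass, sharpener, caddy, jar's own z axis and vertical below 0.12 rad and height (world z) of each of compass, sharpener, caddy, jar below 0.012 m and linear speed of each of compass, sharpener, caddy, jar below 0.02 m/s and (distance of sharpener from where it was at the start of the episode below 0.03 m or (x of sharpener in the frame of locker between -0.072 and 0.08 m and y of sharpener in the frame of locker between -0.14 and 0.14 m)) and (distance of caddy from where it was at the start of the episode below 0.03 m or (horizontal distance between caddy and door_hinge above 0.235 m and not (x of caddy in the frame of locker between -0.09 and 0.09 m and y of caddy in the frame of locker between -0.15 and 0.15 m))) and (distance of jar from where it was at the start of the episode below 0.03 m or (horizontal distance between jar and door_hinge above 0.235 m and not (x of jar in the frame of locker between -0.09 and 0.09 m and y of jar in the frame of locker between -0.15 and 0.15 m)))); the robot touches nothing.
It fails at once if two or more of compass, sharpener, caddy and jar have been moved over 30 mm (only the one in the doorway may be moved) (distance of each of compass, sharpener from where it was at the start of the episode above 0.03 m or distance of each of compass, caddy from where it was at the start of the episode above 0.03 m or distance of each of compass, jar from where it was at the start of the episode above 0.03 m or distance of each of sharpener, caddy from where it was at the start of the episode above 0.03 m or distance of each of sharpener, jar from where it was at the start of the episode above 0.03 m or distance of each of caddy, jar from where it was at the start of the episode above 0.03 m).
It fails at once if caddy or jar knocked over, or compass or sharpener overturned (angle between any of compass, sharpener, caddy, jar's own z axis and vertical above 0.7 rad).
It fails at once if the coaster, rule, notebook or mug moved over 30 mm (distance of any of coaster, rule, notebook, mug from where it was at the start of the episode above 0.03 m).
It also fails if it takes over 61 s, if anything falls off the work surface, if the arm or the gripper's body presses on something with over 40 N, if the wrist force passes 120 N, or if a joint passes its speed limit or range.

## Working session

There is one attempt and no reset: what is moved stays moved. The work goes in short steps, Python scripts to look and compute and a tool call to move; the robot and the scene stay as the last step left them, time stands still between calls to the robot, and variables do not carry over. Pictures are saved under pics/ and viewed, at most 10 in all, crops included, and the job is handed in when it is done.

Besides the shell and the picture viewer there is one more tool, called after "Call:" as name([rows], argument=value, ...), one row to a line, values as JSON. apply_moves: Moves the arm, as the interface text tells. Its arguments: {"type":"object","properties":{"targets":{"type":"array"},"gripper":{"type":"number"},"newtons":{"type":"number"}},"required":["targets"]}

```bash
mkdir -p pics
python3 - <<'E'
from plant import sense, vision
import cv2
s=sense();print(s)
for n in("top","side"):
    im=vision.grab_frame(n);cv2.imwrite(f"pics/{n}0.png",im[:,:,::-1])
    p=vision.camera_params(n);print(n,p)
E
```

```text
{'time_s': 0.0, 'qpos': array([ 1.31000447e+00,  4.23790969e-01,  1.63068264e+00,  1.57109589e-05,
        1.08861230e+00, -1.89909286e-02]), 'qd': array([ 6.48860615e-04,  2.84423379e-05,  8.83014799e-04, -1.10293605e-04,
       -2.66016671e-04, -7.30827343e-04]), 'effort': array([ 1.78095383e-03, -5.44636595e+01, -2.73660046e+01,  6.44625211e-02,
        2.25779484e-02, -1.35626847e-04]), 'eef_pos': array([149.47958519, 606.29051771, 221.93573341]), 'eef_rot': array([-1.10995878e-04,  1.20609732e-01,  9.92699720e-01, -7.38365890e-04]), 'contact_force': array([-0.12232634,  0.51912076,  0.08160585]), 'torque': array([ 0.01464148,  0.02682286, -0.02755579]), 'finger_force': 0.0, 'finger_gap': 87.934123549378}
top {'fx': 438.95097152059566, 'fy': 438.95097152059566, 'cx': 313.74503842559443, 'cy': 236.66340296734091, 'distortion': array([-0.00559809,  0.        ,  0.        ,  0.        ,  0.        ]), 'R': array([[ 0.0255006 , -0.9996372 ,  0.00867106],
       [-0.99838726, -0.02590689, -0.05051449],
       [ 0.0507208 , -0.00736892, -0.99868569]]), 't': array([ -32.83090875,  537.33176731, 1582.16536061])}
side {'fx': 485.0653745392424, 'fy': 485.0653745392424, 'cx': 325.6824565004206, 'cy': 243.8269123494426, 'distortion': array([-0.11284764,  0.        ,  0.        ,  0.        ,  0.        ]), 'R': array([[-0.99806066, -0.05768594,  0.0233936 ],
       [-0.05170257,  0.55891379, -0.82761236],
       [ 0.0346666 , -0.82721684, -0.56081238]]), 't': array([ 518.9136113 ,  110.88819201, 1686.61022803])}
```

View pics/top0.png

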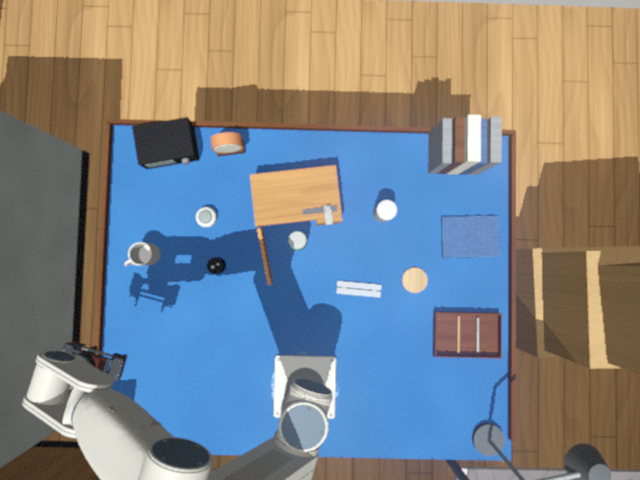

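View pics/side0.png

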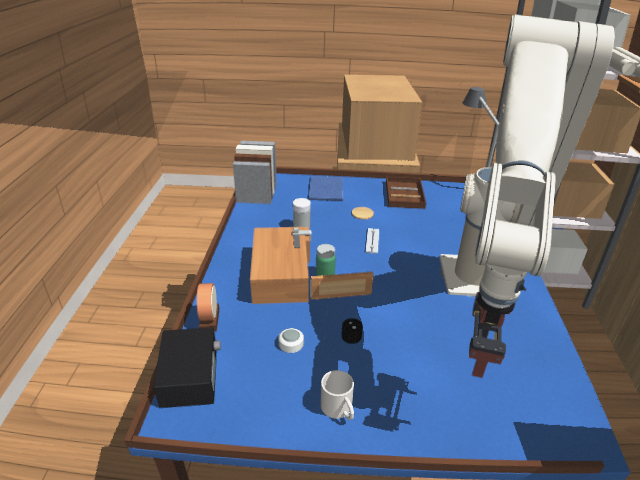

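The green jar stands in the doorway: lid at about (297,240) in the top view and (326,253) in the side view. The locker top's corners are near (250,172), (338,165), (342,218) and (254,228), the door runs (258,228) to (270,284), and the catch grip is at about (328,213).

```bash
cat > h.py <<'E'
import numpy as np, cv2
from plant import sense, vision
def ray(p,uv):
    K=np.array([[p["fx"],0,p["cx"]],[0,p["fy"],p["cy"]],[0,0,1]])
    d=cv2.undistortPoints(np.array(uv,float).reshape(-1,1,2),K,np.array(p["distortion"])).reshape(-1,2)
    R=np.array(p["R"]);t=np.array(p["t"])
    return -R.T@t, np.c_[d,np.ones(len(d))]@R
def onplane(p,uv,z):
    c,d=ray(p,uv); return c+d*((z-c[2])/d[:,2])[:,None]
def tri(pa,ua,pb,ub):
    ca,da=ray(pa,ua);cb,db=ray(pb,ub);out=[]
    for a,b in zip(da,db):
        s=np.linalg.lstsq(np.c_[a,-b],cb-ca,rcond=None)[0]
        A,B=ca+s[0]*a,cb+s[1]*b; out.append(np.r_[(A+B)/2,np.linalg.norm(A-B)])
    return np.array(out)
def tolocal(L,P):  # L=(x,y,yaw)
    c,s=np.cos(L[2]),np.sin(L[2]); d=np.atleast_2d(P)[:,:2]-L[:2]; return d@np.array([[c,-s],[s,c]])
def toworld(L,P):
    c,s=np.cos(L[2]),np.sin(L[2]); return np.atleast_2d(P)[:,:2]@np.array([[c,s],[-s,c]])+L[:2]
E
python3 - <<'E'
from h import *
np.set_printoptions(precision=1,suppress=True)
p=vision.camera_params("top");q=vision.camera_params("side")
im=cv2.imread("pics/top0.png");hsv=cv2.cvtColor(im,cv2.COLOR_BGR2HSV)
blue=cv2.inRange(hsv,(100,120,20),(125,255,255))
wood=cv2.inRange(hsv,(8,80,100),(25,255,255)); 
m=np.zeros_like(wood); m[155:235,240:355]=wood[155:235,240:355]
m=cv2.morphologyEx(m,cv2.MORPH_CLOSE,np.ones((7,7)))
c=max(cv2.findContours(m,0,2)[0],key=cv2.contourArea)
r=cv2.minAreaRect(c);print(r,cv2.contourArea(c))
print("hull",cv2.approxPolyDP(cv2.convexHull(c),4,True)[:,0])
P=onplane(p,cv2.approxPolyDP(cv2.convexHull(c),4,True)[:,0],97);print(P)
names=["caddy","coaster","rule","notebook","compass","sharp","mug"]
uv=[(386,210),(415,280),(359,289),(470,236),(205,216),(216,265),(141,253)]
for n,x in zip(names,onplane(p,uv,0)): print(n,x)
print("jar lid tri",tri(p,[(297.5,240)],q,[(326,251)]), onplane(p,[(297.5,240)],110))
print("door edge top", onplane(p,[(258.5,229),(270,284),(267,284)],92))
print("grip",onplane(p,[(328,213)],120))
E
python3 - <<'E'
import cv2
im=cv2.imread('pics/top0.png')[140:300,190:420]
cv2.imwrite('pics/crop0.png',cv2.resize(im,None,fx=3.4,fy=3.4,interpolation=2))
E
```

```text
((295.96343994140625, 199.67074584960938), (60.737342834472656, 85.69486236572266), 83.6598129272461) 4243.0
hull [[335 166]
 [339 221]
 [258 234]
 [251 175]]
[[ 781.5  -86.    97. ]
 [ 590.2 -104.2   97. ]
 [ 538.   173.7   97. ]
 [ 742.1  204.5   97. ]]
caddy [ 643.9 -282.7    0. ]
coaster [ 389.7 -393.4    0. ]
rule [ 351.8 -189.1    0. ]
notebook [ 556.1 -594.1    0. ]
compass [604.2 381.7   0. ]
sharp [425.9 334.8   0. ]
mug [462.6 609.9   0. ]
jar lid tri [[519.9  37.2  97.8   1.8]] [[520.3  36.9 110. ]]
door edge top [[555.6 173.2  92. ]
 [367.3 127.7  92. ]
 [367.1 138.   92. ]]
grip [[614.5 -64.7 120. ]]
```

View pics/crop0.png

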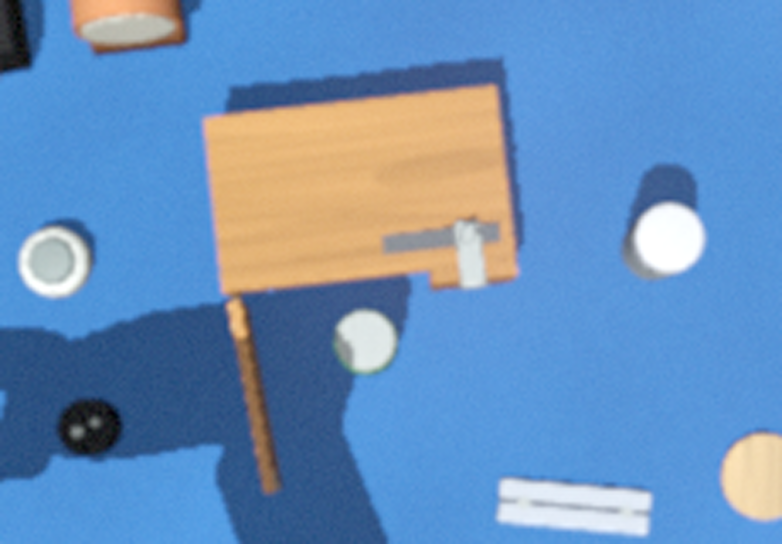

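The crop gives locker corners at roughly (250,174.5), (336,165), (342,221.5) and (255.9,226). The jar lid is centred near (297.3,240), the door runs (259,229) to (270,284), and the grip is at about (327.5,206) to (331,224).

```bash
cat >> h.py <<'E'
def fit(loc,wor):
    loc=np.array(loc,float);wor=np.array(wor)[:,:2];a=loc-loc.mean(0);b=wor-wor.mean(0)
    th=np.arctan2((a[:,0]*b[:,1]-a[:,1]*b[:,0]).sum(),(a*b).sum())
    L=np.array([0,0,th]);L[:2]=wor.mean(0)-toworld(L,loc.mean(0))[0];return L,toworld(L,loc)-wor
E
python3 - <<'E'
from h import *
np.set_printoptions(precision=2,suppress=True)
p=vision.camera_params("top")
uv=np.array([(204,118),(497,86),(517,277),(224,293)])/3.4+[189.65,139.65]
W=onplane(p,uv,97);L,r=fit([(90,150),(90,-150),(-105,-150),(-90,150)],W);print(L,r)
print("jar",tolocal(L,onplane(p,[(297,240)],110)))
print("hinge",toworld(L,[(-99,140)]))
e=onplane(p,(np.array([(271,492)])/3.4+[189.65,139.65]),92);print("edge",e,tolocal(L,e))
d=tolocal(L,e)[0]-[-99,140];print(np.hypot(*d),np.arctan2(-d[0],-d[1]))
print("grip",tolocal(L,onplane(p,np.array([(467,222)])/3.4+[189.65,139.65],120)))
for n,u in dict(caddy=(386,210),rule=(359,289),coaster=(415,280),compass=(205,216),sharp=(216,265)).items(): print(n,tolocal(L,onplane(p,[u],40)))
c=vision.camera_params("wrist");print(-c["R"].T@c["t"],c["R"],c["fx"])
s=sense();print(s["eef_pos"])
E
```

```text
[675.1   48.02   0.13] [[-0.05 -0.55]
 [-0.95  0.2 ]
 [ 1.14 -1.12]
 [-0.14  1.48]]
jar [[-154.74   11.38]]
hinge [[558.23 173.49]]
edge [[366.06 129.85  92.  ]] [[-295.29  122.51]]
197.064390766032 1.481918340681542
grip [[ -47.42 -103.21]]
caddy [[ -78.9  -316.16]]
rule [[-348.92 -187.48]]
coaster [[-339.07 -389.85]]
compass [[-30.43 331.08]]
sharp [[-208.85  309.08]]
[ 68.51 626.91 383.98] [[ 0.24  0.97 -0.  ]
 [ 0.92 -0.23  0.31]
 [ 0.3  -0.08 -0.95]] 407.86289670864466
[149.53 606.37 222.01]
```

Call:
apply_moves([
  [[0,-0.2,0],-0.08],
  [[0,-0.4,0],-0.16],
  [[0,-0.6,0],-0.237],
  [[0,-0.8,0],-0.237],
  [[0,-1,0],-0.237],
], gripper=1)

```text
time_s: 0.6
eef_pos: [130.2, 528.2, 222.3]
eef_rot: [-0.0, -0.065, 0.998, -0.0]
contact_force: [-0.6, 1.2, 0.5]
finger_gap: 87.7
finger_force: 0.0
```

Call:
apply_moves([
  [[-0.12,-0.2,0],0],
  [[-0.24,-0.4,0],0],
  [[-0.36,-0.6,0],0],
  [[-0.48,-0.8,0],0],
  [[-0.58,-0.96,0],0],
])

```text
time_s: 1.1
eef_pos: [188.0, 457.8, 222.6]
eef_rot: [0.0, -0.065, 0.998, -0.0]
contact_force: [0.9, 0.8, 0.1]
finger_gap: 87.7
finger_force: 0.0
```

Call:
apply_moves([
  [[-0.12,-0.2,0],0],
  [[-0.24,-0.4,0],0],
  [[-0.36,-0.6,0],0],
  [[-0.48,-0.8,0],0],
  [[-0.58,-0.96,0],0],
])

```text
time_s: 1.6
eef_pos: [243.7, 387.7, 222.7]
eef_rot: [0.0, -0.065, 0.998, 0.0]
contact_force: [0.2, -0.2, 0.5]
finger_gap: 87.8
finger_force: 0.0
```

Call:
apply_moves([
  [[-0.12,-0.2,0],0],
  [[-0.24,-0.4,0],0],
  [[-0.36,-0.6,0],0],
  [[-0.48,-0.8,0],0],
  [[-0.58,-0.96,0],0],
])

```text
time_s: 2.1
eef_pos: [299.6, 317.5, 222.7]
eef_rot: [0.0, -0.065, 0.998, 0.0]
contact_force: [0.2, 0.5, 0.8]
finger_gap: 87.8
finger_force: 0.0
```

Call:
apply_moves([
  [[-0.12,-0.2,0],0],
  [[-0.24,-0.4,0],0],
  [[-0.36,-0.6,0],0],
  [[-0.48,-0.8,0],0],
  [[-0.58,-0.96,0],0],
])

```text
time_s: 2.6
eef_pos: [355.5, 247.3, 222.7]
eef_rot: [0.0, -0.065, 0.998, 0.0]
contact_force: [-0.3, -0.3, -0.2]
finger_gap: 87.7
finger_force: 0.0
```

Call:
apply_moves([
  [[-0.12,-0.2,0],0],
  [[-0.24,-0.4,0],0],
  [[-0.36,-0.6,0],0],
  [[-0.48,-0.8,0],0],
  [[-0.58,-0.96,0],0],
])

```text
time_s: 3.1
eef_pos: [411.4, 177.0, 222.7]
eef_rot: [0.0, -0.065, 0.998, -0.0]
contact_force: [0.8, 0.2, 0.0]
finger_gap: 87.6
finger_force: 0.0
```

Call:
apply_moves([
  [[-0.12,-0.2,0],0],
  [[-0.24,-0.4,0],0],
  [[-0.36,-0.6,0],0],
  [[-0.48,-0.8,0],0],
  [[-0.58,-0.96,0],0],
])

```text
time_s: 3.6
eef_pos: [467.3, 106.9, 222.7]
eef_rot: [0.0, -0.065, 0.998, -0.0]
contact_force: [0.4, -0.3, 0.3]
finger_gap: 87.8
finger_force: 0.0
```

Run:
```python
from h import *
import pickle
c=vision.camera_params("wrist");im=vision.grab_frame("wrist");cv2.imwrite("pics/w0.png",im[:,:,::-1]);pickle.dump(c,open("w0.pkl","wb"))
```

Call:
apply_moves([
  [[-0.12,-0.2,0],0],
  [[-0.24,-0.4,0],0],
  [[-0.36,-0.6,0],0],
  [[-0.48,-0.8,0],0],
  [[-0.57,-0.96,0],0],
])

```text
time_s: 4.15
eef_pos: [522.2, 37.4, 222.6]
eef_rot: [0.0, -0.065, 0.998, 0.0]
contact_force: [0.2, -0.8, 0.1]
finger_gap: 87.9
finger_force: 0.0
```

Run:
```python
from h import *
import pickle
vision.grab_frame("top")
c=vision.camera_params("wrist");im=vision.grab_frame("wrist");cv2.imwrite("pics/w1.png",im[:,:,::-1]);pickle.dump(c,open("w1.pkl","wb"))
a=cv2.imread("pics/w0.png");cv2.imwrite("pics/w01.png",cv2.resize(np.vstack([a,im[:,:,::-1]]),None,fx=.62,fy=.62,interpolation=cv2.INTER_AREA))
s=sense();L=np.array([675.1,48.02,.13]);print(s["eef_pos"],tolocal(L,s["eef_pos"]))
```

```text
[522.48825948  37.17437284 222.65093814] [[-152.72995001    9.02958153]]
```

View pics/w01.png

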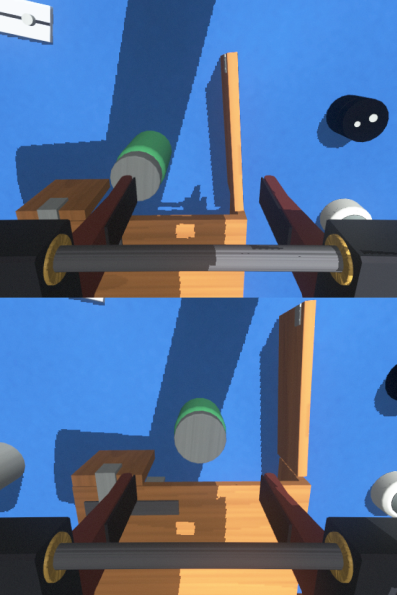

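Both wrist views show the jar upright between the open door and the fixed panel. In the second view its lid is centred near full-size (324,226), and the catch is at about (170,275), partly behind a finger.

Run:
```python
from h import *
import pickle
np.set_printoptions(precision=1,suppress=True)
L=np.array([675.1,48.02,.13]);P=[];U=[]
for k,(x0,x1,y0,y1) in (("w0",(170,262,235,335)),("w1",(270,380,180,275))):
    c=pickle.load(open(k+".pkl","rb"));im=cv2.imread(f"pics/{k}.png");h=cv2.cvtColor(im,cv2.COLOR_BGR2HSV)
    m=np.zeros((480,640),np.uint8);m[y0:y1,x0:x1]=cv2.inRange(h,(0,0,60),(180,50,255))[y0:y1,x0:x1]
    m=cv2.morphologyEx(m,cv2.MORPH_OPEN,np.ones((5,5)))
    cc=max(cv2.findContours(m,0,1)[0],key=cv2.contourArea);(u,r),e=cv2.minEnclosingCircle(cc),cv2.fitEllipse(cv2.convexHull(cc))
    print(k,u,r,e);w=onplane(c,[e[0]],110);print(w,tolocal(L,w));P.append(c);U.append([e[0]])
print(tri(P[0],U[0],P[1],U[1]))
s=sense();print(s["eef_pos"])
```

```text
w0 (219.0040283203125, 283.0133972167969) 41.76131820678711 ((219.421142578125, 284.20867919921875), (79.89611053466797, 83.21337127685547), 62.00559616088867)
[[518.6  39.3 110. ]] [[-156.3   11.7]]
w1 (322.3402099609375, 224.83372497558594) 42.25653839111328 ((322.3092956542969, 224.76187133789062), (82.71371459960938, 83.9454574584961), 7.434499263763428)
[[519.9  37.6 110. ]] [[-155.2    9.8]]
[[521.9  37.9 103.1   0. ]]
[522.5  37.2 222.7]
```

Call:
apply_moves([
  [[0.035,0.02,0.14],0],
  [[0.035,0.02,0.35],0],
  [[0.035,0.02,0.6],0],
  [[0.035,0.02,0.8],0],
  [[0.035,0.02,1],0],
])

```text
time_s: 4.75
eef_pos: [517.2, 40.3, 141.2]
eef_rot: [-0.001, -0.066, 0.998, 0.0]
contact_force: [-0.0, 0.1, 0.3]
finger_gap: 88.0
finger_force: 0.0
```

Call:
apply_moves([
  [[0,0,0.25],0],
  [[0,0,0.5],0],
  [[0,0,0.75],0],
  [[0,0,0.95],0],
  [[0,0,1],0],
])

```text
time_s: 5.25
eef_pos: [516.2, 40.2, 60.6]
eef_rot: [-0.002, -0.066, 0.998, 0.0]
contact_force: [0.0, -0.4, 0.6]
finger_gap: 87.6
finger_force: 0.0
```

Call:
apply_moves([
  [[0,0,0.08],0],
  [[0,0,0.08],0],
  [[0,0,0.08],0],
  [[0,0,0.08],0],
  [[0,0,0.08],0],
], gripper=-0.4, newtons=12)

```text
time_s: 5.75
eef_pos: [519.0, 39.5, 56.8]
eef_rot: [0.0, -0.065, 0.998, 0.0]
contact_force: [1.5, -1.2, 1.2]
finger_gap: 66.0
finger_force: 12.0
```

Call:
apply_moves([
  [[0,0,0],0],
  [[0,0,0],0],
  [[0,0,0],0],
  [[0,0,0],0],
  [[0,0,0],0],
])

```text
time_s: 6.25
eef_pos: [519.1, 39.5, 56.7]
eef_rot: [0.0, -0.065, 0.998, 0.0]
contact_force: [-1.3, -0.6, 4.4]
finger_gap: 65.9
finger_force: 12.0
```

Call:
apply_moves([
  [[0.06,-0.1,0],0],
  [[0.12,-0.25,0],0],
  [[0.18,-0.42,0],0],
  [[0.22,-0.6,0],0],
  [[0.26,-0.8,0],0],
])

```text
time_s: 6.75
eef_pos: [506.6, -27.0, 56.8]
eef_rot: [0.001, -0.065, 0.998, 0.0]
contact_force: [-0.4, 4.7, 6.2]
finger_gap: 66.0
finger_force: 12.0
```

Call:
apply_moves([
  [[0.04,-0.2,0],0],
  [[0.06,-0.4,0],0],
  [[0.06,-0.6,0],0],
  [[0.06,-0.75,0],0],
  [[0.06,-0.84,0],0],
])

```text
time_s: 7.25
eef_pos: [510.2, -94.6, 56.8]
eef_rot: [0.0, -0.065, 0.998, 0.0]
contact_force: [-1.2, 6.3, 8.8]
finger_gap: 66.1
finger_force: 12.0
```

Call:
apply_moves([
  [[0,0,0],0],
  [[0,0,0],0],
  [[0,0,0],0],
  [[0,0,0],0],
  [[0,0,0],0],
], gripper=1)

```text
time_s: 7.75
eef_pos: [510.2, -93.7, 56.1]
eef_rot: [-0.0, -0.065, 0.998, 0.0]
contact_force: [-0.5, 0.8, -0.1]
finger_gap: 87.9
finger_force: 0.0
```

Call:
apply_moves([
  [[0,0,-0.1],0],
  [[0,0,-0.3],0],
  [[0,0,-0.5],0],
  [[0,0,-0.75],0],
  [[0,0,-1],0],
])

```text
time_s: 8.25
eef_pos: [510.2, -93.8, 137.4]
eef_rot: [-0.0, -0.065, 0.998, -0.0]
contact_force: [0.1, -0.0, -0.1]
finger_gap: 87.8
finger_force: 0.0
```

Call:
apply_moves([
  [[0.04,0.1,0],0],
  [[0.08,0.25,0],0],
  [[0.12,0.45,0],0],
  [[0.16,0.68,0],0],
  [[0.2,0.9,0],0],
], gripper=-1)

```text
time_s: 8.75
eef_pos: [483.4, -22.9, 135.2]
eef_rot: [-0.001, -0.065, 0.998, 0.0]
contact_force: [-0.5, 0.3, 0.7]
finger_gap: 51.1
finger_force: 0.0
```

Call:
apply_moves([
  [[0.04,0.2,0],0],
  [[0.08,0.4,0],0],
  [[0.12,0.6,0],0],
  [[0.16,0.8,0],0],
  [[0.2,0.9,0],0],
])

```text
time_s: 9.25
eef_pos: [458.1, 46.4, 135.3]
eef_rot: [-0.001, -0.066, 0.998, 0.0]
contact_force: [0.5, 0.1, 0.2]
finger_gap: 11.3
finger_force: 0.0
```

Call:
apply_moves([
  [[0.04,0.2,0],0],
  [[0.08,0.4,0],0],
  [[0.12,0.6,0],0],
  [[0.16,0.8,0],0],
  [[0.2,0.9,0],0],
])

```text
time_s: 9.75
eef_pos: [433.5, 115.0, 135.7]
eef_rot: [-0.001, -0.066, 0.998, -0.0]
contact_force: [-0.3, -0.3, -0.1]
finger_gap: 0.4
finger_force: 0.0
```

Call:
apply_moves([
  [[0.04,0.2,0],0],
  [[0.08,0.4,0],0],
  [[0.12,0.6,0],0],
  [[0.13,0.8,0],0],
  [[0.13,0.91,0],0],
])

```text
time_s: 10.25
eef_pos: [414.1, 185.6, 136.0]
eef_rot: [-0.0, -0.066, 0.998, -0.0]
contact_force: [-0.3, 0.2, -0.4]
finger_gap: 0.7
finger_force: 0.0
```

Call:
apply_moves([
  [[0,0,0.2],0],
  [[0,0,0.4],0],
  [[0,0,0.65],0],
  [[0,0,0.9],0],
  [[0,0,1],0],
])

```text
time_s: 10.75
eef_pos: [413.8, 184.2, 54.7]
eef_rot: [-0.001, -0.065, 0.998, -0.001]
contact_force: [0.4, 0.3, -0.3]
finger_gap: 0.5
finger_force: 0.0
```

Run:
```python
from h import *
np.set_printoptions(precision=2,suppress=True)
s=sense();L=np.array([675.1,48.02,.13]);print(s["eef_pos"],tolocal(L,s["eef_pos"]),s["finger_gap"],s["contact_force"])
im=vision.grab_frame("wrist");cv2.imwrite("pics/w2.png",im[:,:,::-1])
P=tolocal(L,s["eef_pos"])[0]
for a in np.linspace(1.48,0,13):
    o=6+13.5*abs(np.sin(a))+10*np.cos(a)
    q=np.array([-99-140*np.sin(a)-o*np.cos(a),140-140*np.cos(a)+o*np.sin(a)]);d=(q-P)/80
    print(round(a,2),q,"tool units",-d[0],d[1]);
```

```text
[413.76 184.23  54.69] [[-241.48  168.94]] 0.5102503677723279 [ 0.44  0.25 -0.33]
1.48 [-240.27  147.57] tool units -0.015135156967117425 -0.26703342489229626
1.36 [-240.33  131.08] tool units -0.014337920301490925 -0.47319617119597834
1.23 [-238.4   114.45] tool units -0.038440698928365435 -0.6810406435118548
1.11 [-234.42   97.94] tool units -0.08824447630725026 -0.8875098734374266
0.99 [-228.35   81.79] tool units -0.16414901967467693 -1.0892797547707418
0.86 [-220.19   66.31] tool units -0.26607680367836756 -1.2828208909111756
0.74 [-210.01   51.78] tool units -0.39340907474090514 -1.464480310385953
0.62 [-197.88   38.49] tool units -0.5449389691937757 -1.630580108167107
0.49 [-183.97   26.73] tool units -0.7188458045147221 -1.777528902327519
0.37 [-168.46   16.78] tool units -0.912693600458401 -1.9019410480299495
0.25 [-151.6     8.88] tool units -1.1234556164848861 -2.00075788382052
0.12 [-133.67    3.23] tool units -1.347565287583627 -2.0713649420863978
0.0 [-115.    0.] tool units -1.580992484781761 -2.1116990604507113
```

View pics/w2.png

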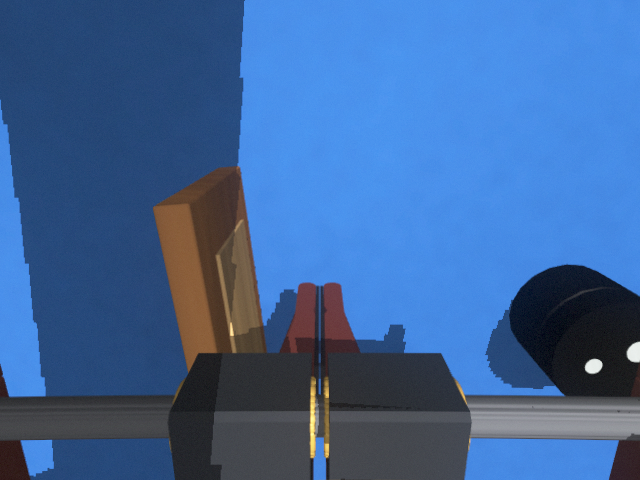

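The picture shows the shut fingers at (320,300) standing free on the outer side of the door, whose end is at (195,190). The sharpener is well off to the right at (580,330).

Call:
apply_moves([
  [[-0.015,-0.15,0],0],
  [[-0.015,-0.3,0],0],
  [[-0.015,-0.47,0],0],
  [[-0.04,-0.68,0],0],
  [[-0.09,-0.89,0],0],
])

```text
time_s: 11.3
eef_pos: [431.7, 113.7, 57.0]
eef_rot: [0.001, -0.065, 0.998, 0.0]
contact_force: [0.6, 1.7, -0.1]
finger_gap: 0.6
finger_force: 0.5
```

Call:
apply_moves([
  [[-0.075,-0.2,0],0],
  [[-0.175,-0.39,0],0],
  [[-0.3,-0.575,0],0],
  [[-0.455,-0.74,0],0],
  [[-0.63,-0.89,0],0],
])

```text
time_s: 11.8
eef_pos: [491.1, 49.5, 56.8]
eef_rot: [0.0, -0.065, 0.998, 0.0]
contact_force: [0.2, 0.6, 0.1]
finger_gap: 0.6
finger_force: 0.4
```

Call:
apply_moves([
  [[-0.1,-0.06,0],0],
  [[-0.19,-0.12,0],0],
  [[-0.3,-0.18,0],0],
  [[-0.41,-0.22,0],0],
  [[-0.5,-0.25,0],0],
])

```text
time_s: 12.3
eef_pos: [533.5, 36.5, 56.3]
eef_rot: [0.0, -0.065, 0.998, 0.0]
contact_force: [-0.6, 0.4, -0.3]
finger_gap: 0.3
finger_force: 0.3
```

Call:
apply_moves([
  [[-0.06,-0.02,0],0],
  [[-0.12,-0.04,0],0],
  [[-0.18,-0.06,0],0],
  [[-0.24,-0.07,0],0],
  [[-0.29,-0.08,0],0],
])

```text
time_s: 12.8
eef_pos: [557.0, 33.2, 56.3]
eef_rot: [0.0, -0.065, 0.998, -0.0]
contact_force: [-0.3, -0.2, -0.6]
finger_gap: 0.5
finger_force: 0.2
```

Run:
```python
from h import *
np.set_printoptions(precision=2,suppress=True)
s=sense();L=np.array([675.1,48.02,.13]);print(s["eef_pos"],tolocal(L,s["eef_pos"]),s["contact_force"])
```

```text
[556.98  33.19  56.27] [[-119.05    0.61]] [-0.27 -0.22 -0.56]
```

Call:
apply_moves([
  [[-0.02,0,0],0],
  [[-0.04,0,0],0],
  [[-0.05,0,0],0],
  [[-0.06,0,0],0],
  [[-0.07,0,0],0],
])

```text
time_s: 13.3
eef_pos: [561.1, 33.8, 56.2]
eef_rot: [-0.001, -0.065, 0.998, -0.0]
contact_force: [-5.7, -1.5, 3.8]
finger_gap: 0.5
finger_force: 2.9
```

Call:
apply_moves([
  [[-0.01,0,0],0],
  [[-0.01,0,0],0],
  [[-0.01,0,0],0],
  [[0.1,0,0],0],
  [[0.3,0,0],0],
])

```text
time_s: 13.8
eef_pos: [539.3, 30.9, 56.5]
eef_rot: [0.001, -0.065, 0.998, 0.0]
contact_force: [0.1, 0.3, -0.1]
finger_gap: 0.5
finger_force: 0.0
```

Call:
apply_moves([
  [[0.1,0,-0.1],0],
  [[0.1,0,-0.3],0],
  [[0.1,0,-0.5],0],
  [[0.1,0,-0.75],0],
  [[0.1,0,-1],0],
])

```text
time_s: 14.3
eef_pos: [530.6, 29.8, 137.6]
eef_rot: [0.001, -0.065, 0.998, 0.0]
contact_force: [1.3, -0.5, 0.8]
finger_gap: 0.5
finger_force: 0.0
```

Call:
apply_moves([
  [[-0.1,-0.15,-0.08],0],
  [[-0.2,-0.35,-0.08],0],
  [[-0.3,-0.55,-0.08],0],
  [[-0.4,-0.75,-0.08],0],
  [[-0.5,-0.93,-0.08],0],
])

```text
time_s: 14.8
eef_pos: [580.3, -40.7, 141.7]
eef_rot: [-0.001, -0.065, 0.998, 0.0]
contact_force: [0.2, -0.7, -0.0]
finger_gap: 0.5
finger_force: 0.0
```

Call:
apply_moves([
  [[-0.1,-0.2,0],0],
  [[-0.25,-0.4,0],0],
  [[-0.4,-0.6,0],0],
  [[-0.5,-0.8,0],0],
  [[-0.58,-0.95,0],0],
])

```text
time_s: 15.3
eef_pos: [636.4, -109.7, 142.2]
eef_rot: [-0.0, -0.065, 0.998, 0.0]
contact_force: [0.1, -0.1, -0.5]
finger_gap: 0.8
finger_force: 0.0
```

Run:
```python
from h import *
import pickle
np.set_printoptions(precision=2,suppress=True)
vision.grab_frame("side")
s=sense();L=np.array([675.1,48.02,.13]);print(s["eef_pos"],tolocal(L,s["eef_pos"]),s["contact_force"])
c=vision.camera_params("wrist");im=vision.grab_frame("wrist");cv2.imwrite("pics/w3.png",im[:,:,::-1]);pickle.dump(c,open("w3.pkl","wb"))
```

```text
[ 637.41 -110.98  142.48] [[ -57.99 -152.77]] [ 0.92 -0.47  0.02]
```

View pics/w3.png

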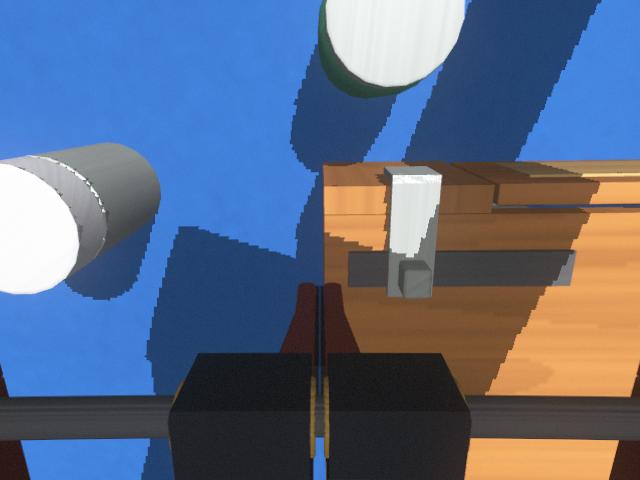

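The view shows the door shut flush with the fixed panel, the jar upright out in front at (395,40), and the catch plate and grip with the grip's top near (418,280). The fingers are at (320,290), to the -y side of the grip.

Run:
```python
from h import *
import pickle
np.set_printoptions(precision=1,suppress=True)
c=pickle.load(open("w3.pkl","rb"));L=np.array([675.1,48.02,.13])
print(tolocal(L,onplane(c,[(404,264),(432,266),(432,297),(402,297),(418,281)],120)))
print("panel edge",tolocal(L,onplane(c,[(324,213),(324,330)],97)), "plate",tolocal(L,onplane(c,[(391,230),(437,230)],104)))
print("door front top edge L, R; panel", tolocal(L,onplane(c,[(500,205),(630,207)],92)),tolocal(L,onplane(c,[(330,212),(485,213)],97)))
```

```text
[[ -67.8 -111.9]
 [ -66.8  -98.3]
 [ -50.2  -96.9]
 [ -50.2 -111.8]
 [ -58.9 -104.5]]
panel edge [[ -87.4 -150.6]
 [ -17.8 -150.3]] plate [[ -80.2 -116.2]
 [ -80.2  -92.7]]
door front top edge L, R; panel [[-90.4 -57.1]
 [-89.1  10.5]] [[ -87.9 -147.4]
 [ -87.3  -66.5]]
```

Call:
apply_moves([
  [[0,0,0.1],0],
  [[0,0,0.2],0],
  [[0,0,0.3],0],
  [[0,0,0.38],0],
  [[0,0,0.41],0],
])

```text
time_s: 15.9
eef_pos: [635.0, -107.7, 108.7]
eef_rot: [-0.001, -0.065, 0.998, 0.0]
contact_force: [0.0, -0.4, 0.0]
finger_gap: -0.0
finger_force: 0.0
```

Call:
apply_moves([
  [[0,0.1,0],0],
  [[0,0.2,0],0],
  [[0,0.3,0],0],
  [[0,0.4,0],0],
  [[0,0.5,0],0],
])

```text
time_s: 16.4
eef_pos: [630.5, -67.9, 110.2]
eef_rot: [0.0, -0.065, 0.998, -0.0]
contact_force: [-0.2, -1.8, 0.6]
finger_gap: 0.5
finger_force: 0.8
```

Call:
apply_moves([
  [[0,0.1,0],0],
  [[0,0.2,0],0],
  [[0,0.3,0],0],
  [[0,0.4,0],0],
  [[0,0.5,0],0],
])

```text
time_s: 16.9
eef_pos: [625.2, -28.2, 109.9]
eef_rot: [0.0, -0.065, 0.998, -0.0]
contact_force: [-0.1, -1.6, 1.7]
finger_gap: 0.3
finger_force: 0.8
```

Call:
apply_moves([
  [[0,0.03,0],0],
  [[0,0.05,0],0],
  [[0,0.07,0],0],
  [[0,0.09,0],0],
  [[0,0.1,0],0],
])

```text
time_s: 17.4
eef_pos: [624.2, -21.0, 109.8]
eef_rot: [-0.0, -0.065, 0.998, 0.0]
contact_force: [-0.0, -1.3, 0.8]
finger_gap: 0.6
finger_force: 0.8
```

Call:
apply_moves([
  [[0,0.02,0],0],
  [[0,0.03,0],0],
  [[0,0.04,0],0],
  [[0,0.05,0],0],
  [[0,0.05,0],0],
])

```text
time_s: 17.9
eef_pos: [623.7, -17.5, 109.9]
eef_rot: [0.0, -0.065, 0.998, -0.0]
contact_force: [-0.1, -4.6, 1.5]
finger_gap: 0.6
finger_force: 2.4
```

Call:
apply_moves([
  [[0,0.01,0],0],
  [[0,0.02,0],0],
  [[0,0.02,0],0],
  [[0,0.02,0],0],
  [[0,0.02,0],0],
])

```text
time_s: 18.4
eef_pos: [623.7, -17.3, 109.9]
eef_rot: [0.0, -0.065, 0.998, -0.001]
contact_force: [0.9, -11.5, -0.2]
finger_gap: 0.4
finger_force: 5.7
```

Call:
apply_moves([
  [[0,-0.1,0],0],
  [[0,-0.25,0],0],
  [[0,-0.3,-0.2],0],
  [[0,-0.3,-0.5],0],
  [[0,-0.3,-0.9],0],
])

```text
time_s: 18.9
eef_pos: [625.9, -39.3, 182.4]
eef_rot: [-0.001, -0.065, 0.998, 0.0]
contact_force: [-0.2, -0.3, 0.3]
finger_gap: 0.5
finger_force: 0.0
```

Run:
```python
from h import *
np.set_printoptions(precision=1,suppress=True)
vision.grab_frame("side")
L=np.array([675.1,48.02,.13])
s=sense();print(s["eef_pos"],s["contact_force"])
c=vision.camera_params("wrist");im=vision.grab_frame("wrist");cv2.imwrite("pics/w4.png",im[:,:,::-1])
import pickle;pickle.dump(c,open("w4.pkl","wb"))
t=vision.grab_frame("top");cv2.imwrite("pics/top4.png",t[:,:,::-1])
```

```text
[629.4 -39.5 189. ] [2.  0.3 3. ]
```

View pics/w4.png

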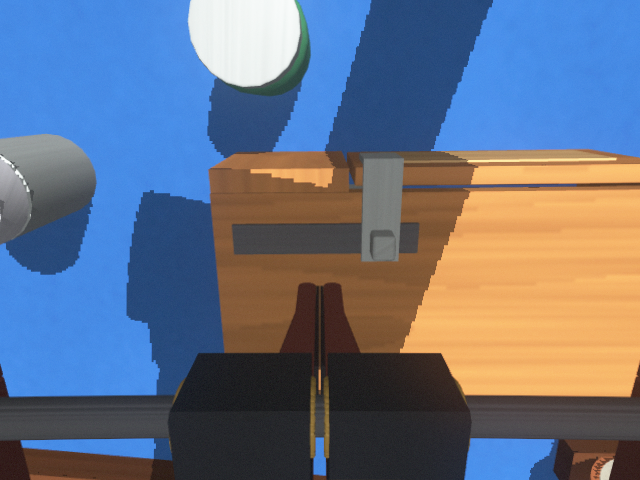

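View pics/top4.png

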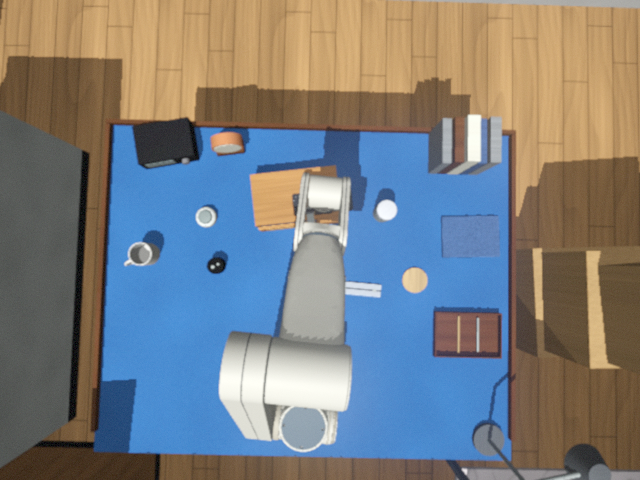

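The wrist view shows the catch against its end stop, with its tongue at (380,160) in front of the shut door and the jar upright at (245,35). In the top view the compass, sharpener, caddy, mug and coaster are where they started, and the visible part of the rule and the notebook show no change.

```bash
python3 -c "
from plant import order
print(order.close_job())"
```

```text
the job is handed in; nothing more can be done
None
```

The job is handed in (no score came back): the jar was slid aside and stands upright about 270 mm from the hinge, the door is pushed shut, and the catch is across to its end stop; nothing else appeared to move in the last pictures.

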